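# Wipe solder chips off a copper board

## Task

Pick up the red scraper block with the white blade and use it to wipe both loose solder chips off the copper circuit board into the blue catch tray along its edge; do not touch the chips with the fingers. Then stand the scraper upright on the bench again, clear of the board and the tray, and let go of it.

Things in the scene. Friction and masses are not known exactly. Their poses are not given: they have to be found in the camera images.
- scraper_mid (a point): Scraper standing loose on the bench (z = 0): upright slab 110 mm long (its x), 24 thick (its y), 64 tall (its z, up), 0.16 kg; red grip, white blade (lowest 16 mm), flat underside. The point is its centre, 32 mm above the underside. Pinch it across the thickness, in the upper half, so the fingertips clear the chips. A cork sanding block (100 x 30 x 50 mm, dark sole) stands nearby: not needed.
- station: Fixed flat copper board, 150 mm (its x) by 180 (its y), rimless top 30 mm above the bench; a blue open tray 150 x 80 mm adjoins its whole -y edge (tray from y = -90 to -170 mm, floor 8 mm above the bench, walls 4 mm thick, 26 high, lower than the board). Origin under the board's centre at bench height; z up; may be turned about z.
- chip1_mid (a point): Loose pale silver solder chip lying flat on the copper board, 22 x 16 mm and 8 mm high, about 12 g, turned any way. The point is at its centre, 4 mm above its underside.
- chip2_mid (a point): A second, identical loose solder chip on the board; same point.
Not all that is in view belongs to the job. Leave any purple or yellow look-alike of the part that bears scraper_mid alone.

How it is judged:
By the outcome, as a careful person would: the job done as asked, in the order asked, and still so for the second after the job is handed in, with the robot touching nothing.
It also fails if it takes over 51 s, if anything falls off the work surface, if the arm or the gripper's body presses on something with over 40 N, if the wrist force passes 120 N, or if a joint passes its speed limit or range.

## Robot

A 6-joint arm with a two-finger parallel gripper is mounted at the origin on the work surface. World frame = base frame: x ahead of the robot, y to its left, z up, the work surface at z = 0. Lengths are in m, angles in rad, forces in N, time in s.
With the tool pointing down it reaches from about 0.35 to 0.875 m from the base axis. Payload 15.5 kg.
Tool frame: the origin (TCP) lies between the finger pads; the fingertips stand ctrl.nose_length ahead of it and the grasp point (between the pads) lies 3 mm ahead of it (ctrl.nose_length is the distance from the TCP to the fingertips, in m); z points along the fingers, y is the line along which they close (so a half turn about z gives the same grasp; the last joint's range is limited). The gripper opens to 85 mm and grips with 20 to 120 N. Pads are 22 mm wide; open, the fingers measure 114 mm over their backs; the gripper's body (76 mm by 85 mm) begins 54 mm behind the grasp point. The pads swing forward as they close: fully open they stand 13 mm farther back than shut.
Start: joints at [-1.278, 0.494, 1.345, -0, 1.302, -0.096], TCP at [0.237, -0.578, 0.253] pointing down, gripper open.
Joint ranges: [-2.91, 2.91], [-0.82, 2.16], [0.22, 2.67], [-1.22, 4.37], [0.12, 2.79], [-3.08, 3.08]. Speed limits (rad/s): [1.89, 1.89, 2.57, 3.01, 3.01, 3.01].

## Interface

Orientations are given as a rotation vector (axis times angle).
In Python, from station import ctrl, cams gives the robot as it stands.
- The arm moves only by the tool step_arm, never from a script. Its argument "motion" is a list of rows, each a list of 3 entries, a list of its own where there are three numbers: the turn, a rotation vector about the tool's x, y, z in rad, then the shift along the tool's x, y, z in m, then the opening, from 0 (shut) to 1 (fully open). In form: [[[rx, ry, rz], [tx, ty, tz], jaw], ...]. A call has 1 to 12 rows; each row is the pose to reach, as a shift and turn from the pose commanded when the call began, along the tool's axes at that moment; what a row does not reach only later rows make up. A row lasts 1/10 s, in which the tool goes at most 50 mm and 8.59 degrees, less where a joint would pass 70% of its speed; a pose out of reach is approached as far as the arm can. A call with a gripper value outside its range is refused whole. The fingers move at their own pace and stop on an object; "grip_force" is the grip in N (left out, the last holds). Time passes only in rows, so rows that repeat a pose let the fingers close. It gives the time, the measured TCP pose, the force, the opening and the grip force at its end, in the units of the state.
- ctrl.get_state(): the state, without advancing time (a new reading comes with each control period).
- cams.get_image(name): name is "scene" or "top" or "wrist"; returns (picture, depth): 420x560x3 uint8, red, green, blue; 420x560 float32, m along the optical axis (not along the pixel's ray), 0 where there is no reading.
- cams.calibration(name): a dict with "fx", "fy", "cx", "cy" (pixels), "position" and "orientation" of the camera in the world. Camera axes: x right, y down, z forward; pixel columns grow to the right and rows downward; lengths in m; the calibration is good to about 2 mm. A picture is of the moment at which its call begins: read the wrist's pose just before it. calibration takes no time and is no camera call; for the wrist camera it gives the pose at the moment of the call.
- ctrl.sign_off(): hands the job in; it is judged then, once.
The state is a dict: "time_s": time; "qpos": joint angles; "qd": joint speeds; "joint_efforts": joint torques, N m; "ee_pos": TCP position; "tool_rot": TCP orientation; "ft_force": force on the tool from outside, world axes, zero at the start; "moment": the same for the moment, N m; "gripper_width": opening from 0.0 (shut) to 1.0 (fully open); "grasp_force": force on a finger pad.
Only numpy, scipy, OpenCV 4.12 (cv2) and the standard library are available. Lean on these libraries where they do the work, as an engineer would, in place of code of your own. Each camera call takes 0.05 s, during which the arm holds its last target. There are 200 camera calls.

## Working session

There is one attempt and no reset: what is moved stays moved. The work goes in short steps, Python scripts to look and compute and a tool call to move; the robot and the scene stay as the last step left them, time stands still between calls to the robot, and variables do not carry over. Pictures are saved under pics/ and viewed, at most 10 in all, crops included, and the job is handed in when it is done.

Besides the shell and the picture viewer there is one more tool, called after "Emit:" as a command line: name --argument value ..., lists and objects as JSON in quotes. step_arm: Moves the arm, as the interface text tells. Its arguments: {"type":"object","properties":{"motion":{"type":"array","items":{"type":"array"}},"grip_force":{"type":"number"}},"required":["motion"]}

```bash
ls; mkdir -p pics
cat > h.py <<'E'
import numpy as np,cv2
from scipy.spatial.transform import Rotation as R
from station import ctrl,cams
def grab(n,f):
    im,d=cams.get_image(n); cv2.imwrite(f'pics/{f}.png',im[:,:,::-1]); np.save(f'pics/{f}.npy',d); return im,d
def rot(o):
    o=np.array(o); 
    return o if o.shape==(3,3) else (R.from_rotvec(o).as_matrix() if o.size==3 else R.from_quat(o).as_matrix())
def pix(c,d,u,v):
    z=d[int(v),int(u)]; return np.array(c['position'])+rot(c['orientation'])@np.array([(u-c['cx'])/c['fx']*z,(v-c['cy'])/c['fy']*z,z])
def cloud(c,d):
    v,u=np.mgrid[:d.shape[0],:d.shape[1]]
    p=np.stack([(u-c['cx'])/c['fx']*d,(v-c['cy'])/c['fy']*d,d],-1); return p@rot(c['orientation']).T+np.array(c['position'])
E
python3 - <<'E'
from h import *
for n in('top','scene'):
    grab(n,n+'0'); print(n,cams.calibration(n))
print(ctrl.get_state(),ctrl.nose_length)
E
```

```text
pics
top {'fx': 460.3967356396056, 'fy': 460.3967356396056, 'cx': 279.2046436667812, 'cy': 205.08900545155498, 'position': array([0.41758551, 0.11463882, 0.85589971]), 'orientation': array([-2.1804725 ,  2.21200944, -0.03746115])}
scene {'fx': 448.8369004108139, 'fy': 448.8369004108139, 'cx': 285.32314365105896, 'cy': 209.36119757601426, 'position': array([ 0.86681747, -0.20068519,  0.70087256]), 'orientation': array([-2.22999309, -1.07222052,  0.40127699])}
{'time_s': 0.1, 'qpos': array([-1.27751147e+00,  4.94147498e-01,  1.34602926e+00, -1.27459832e-06,
        1.30249160e+00, -9.55019876e-02]), 'qd': array([ 0.00081904, -0.00213097, -0.00195045,  0.00105435,  0.00108504,
       -0.00111989]), 'joint_efforts': array([ 1.29475389e-03, -8.83591890e+01, -3.84560394e+01,  3.69364102e-05,
        5.28174016e-03,  4.48781987e-05]), 'ee_pos': array([ 0.23683739, -0.57808928,  0.25275694]), 'tool_rot': array([-3.08137056e+00, -6.06659678e-01,  1.68688550e-04]), 'ft_force': array([ 0.34918235, -0.31681392,  0.0991762 ]), 'moment': array([ 0.01023893, -0.0588008 ,  0.02709385]), 'grasp_force': 0.0, 'gripper_width': 0.9991001903942173} 0.022
```

View pics/top0.png

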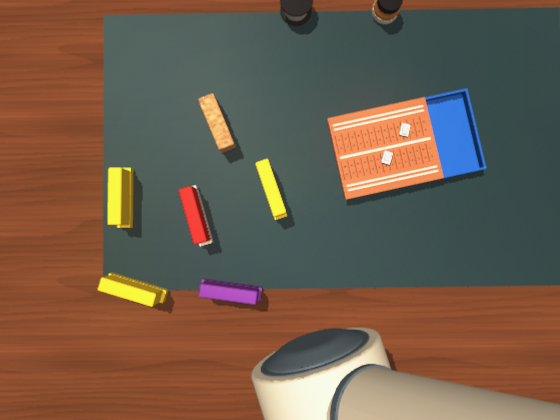

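View pics/scene0.png

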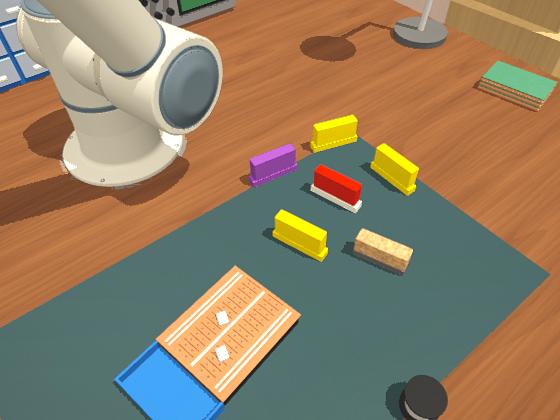

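Scene: the red, white-bladed scraper is at top (196,216). Possible look-alikes are yellow at (271,190), (120,197) and (132,290), purple at (230,292), and the cork block at (216,122). I choose the red one. The board centre is near (385,148), the chips are at (405,130) and (387,158), and the tray is to the right.

Run:
```python
from h import *
im=cv2.imread('pics/top0.png'); d=np.load('pics/top0.npy'); c=cams.calibration('top'); P=cloud(c,d)
hsv=cv2.cvtColor(im,cv2.COLOR_BGR2HSV); h,s,v=[hsv[...,i].astype(int) for i in range(3)]
U,V=np.meshgrid(np.arange(560),np.arange(420))
def box(m,n):
    p=P[m]; r=cv2.minAreaRect((p[:,:2]*1000).astype(np.float32)); print(n,m.sum(),np.round(r[0],1),np.round(r[1],1),round(r[2],1),'z',np.round(np.percentile(p[:,2],[5,50,95])*1000,1)); return r
def reg(u0,u1,v0,v1): return (U>u0)&(U<u1)&(V>v0)&(V<v1)
z=P[...,2]
box(reg(165,230,170,255)&(z>.055),'red top')
box(reg(165,230,170,255)&(z>.008),'red all')
st=reg(310,450,85,210)&(z>.024)
box(st,'board'); box(reg(310,500,75,210)&(z>.005),'station')
for n,a in(('c1',(395,416,119,140)),('c2',(377,398,148,168))):
    box(reg(*a)&(s<70)&(v>140),n); box(reg(*a)&(z>.035),n)
for n,a in(('yel',(245,300,150,225)),('cork',(190,245,85,160)),('purple',(190,270,272,312))): box(reg(*a)&(z>.01),n)
crop=np.hstack([cv2.resize(im[175:255,165:245],(400,400),interpolation=2),cv2.resize(im[90:190,320:420],(400,400),interpolation=2)])
cv2.imwrite('pics/crop1.png',crop)
```

```text
red top 859 [449.6 204.5] [ 99.9 162.5] 12.0 z [61.3 64.9 67.6]
red all 1145 [451.7 205.2] [109.9 159.4] 13.9 z [16.  64.3 67.4]
board 8441 [542.5 -35.7] [161.6 355.9] 15.3 z [28.9 31.4 34.3]
station 12252 [552.9 -88.6] [401.8 277.5] 89.0 z [ 7.7 30.6 33.9]
c1 118 [501.4  -5.1] [ 23.4 291.5] 39.6 z [31.7 37.9 41.6]
c1 113 [500.3  -3.8] [ 23.4 287.9] 39.6 z [35.7 38.1 41.8]
c2 124 [537.5 -67.3] [26.3 24. ] 70.8 z [31.3 37.8 40.5]
c2 112 [471.   10.5] [ 31.5 231.9] 34.9 z [35.7 38.1 40.7]
yel 859 [473.1 132.5] [116.7  23.9] 18.3 z [57.1 64.9 67.9]
cork 1059 [527.3 192.6] [266.5  38.1] 27.3 z [29.5 50.8 53.3]
purple 1115 [328.5 168.3] [ 89.1 188. ] 33.6 z [17.  64.2 67.2]
```

View pics/crop1.png

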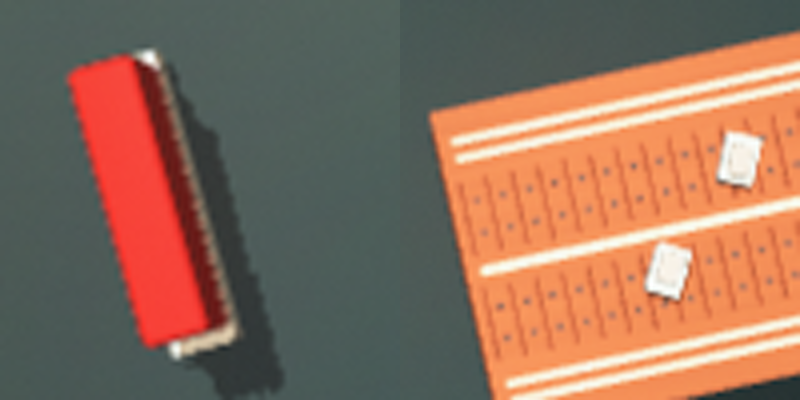

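The crop confirms the red scraper with the white blade, its top at about (182..211, 187..244) in the full image. The chips are at (405,130) and (387,158). The depth has outliers, so I'll intersect rays with the known heights.

```bash
cat >> h.py <<'E'
def ray(c,uv,z):
    uv=np.atleast_2d(uv).astype(float); w=np.c_[(uv[:,0]-c['cx'])/c['fx'],(uv[:,1]-c['cy'])/c['fy'],np.ones(len(uv))]@rot(c['orientation']).T
    p=np.array(c['position']); return p+w*((z-p[2])/w[:,2])[:,None]
def rect(c,m,z,n=''):
    k,l,st,_=cv2.connectedComponentsWithStats(m.astype(np.uint8)); i=1+np.argmax(st[1:,4]); v,u=np.nonzero(l==i)
    r=cv2.minAreaRect((ray(c,np.c_[u,v],z)[:,:2]*1000).astype(np.float32)); print(n,st[i,4],np.round(r[0],1),np.round(r[1],1),round(r[2],1)); return r
E
python3 - <<'E'
from h import *
im=cv2.imread('pics/top0.png'); c=cams.calibration('top')
hsv=cv2.cvtColor(im,cv2.COLOR_BGR2HSV); h,s,v=[hsv[...,i].astype(int) for i in range(3)]
U,V=np.meshgrid(np.arange(560),np.arange(420))
def reg(u0,u1,v0,v1): return (U>u0)&(U<u1)&(V>v0)&(V<v1)
rect(c,reg(165,230,170,255)&((h<6)|(h>174))&(s>150)&(v>170),.064,'redtop')
bd=reg(310,460,85,210)&(((h>3)&(h<20)&(s>100)&(v>80))|((v>150)&(s<100)))
rect(c,bd,.030,'board')
rect(c,reg(410,500,75,190)&(h>100)&(h<125)&(s>150)&(v>60),.026,'tray')
for n,a in(('c1',(395,416,119,140)),('c2',(377,398,148,168))): rect(c,reg(*a)&(s<90)&(v>140),.038,n)
rect(c,reg(245,300,150,225)&(h>20)&(h<35)&(s>150)&(v>180),.064,'yel')
rect(c,reg(190,270,272,300)&(h>130)&(h<165)&(s>100)&(v>100),.064,'purple')
rect(c,reg(190,245,85,160)&(h>5)&(h<25)&(s>80)&(v>130),.05,'cork')
E
```

```text
redtop 773 [436.7 270.8] [99.7 23.1] 15.4
board 8482 [553.2 -70.9] [152.3 182.3] 11.5
tray 3598 [ 579.4 -200.3] [152.   78.3] 11.4
c1 122 [ 584.2 -104.6] [16.8 23. ] 77.3
c2 132 [537.  -66.9] [26.9 24.1] 72.8
yel 816 [479.5 134.7] [105.1  23.4] 18.2
purple 753 [302.2 210.8] [99. 31.] 78.2
cork 967 [602.1 231.3] [100.4  30.6] 21.9
```

```bash
cat >> h.py <<'E'
def to(p,yclose):
    """shift/turn in tool axes to world p (m), with closing axis at yclose deg (mod 180), tool down"""
    s=ctrl.get_state(); M=rot(s['tool_rot']); sh=M.T@(np.array(p)-s['ee_pos'])
    a=np.radians(yclose); y=np.array([np.cos(a),np.sin(a),0])
    if y@M[:,1]<0: y=-y
    z=np.array([0,0,-1.]); T=np.c_[np.cross(y,z),y,z]
    print('rot',np.round(R.from_matrix(M.T@T).as_rotvec(),4),'shift',np.round(sh,4))
E
python3 - <<'E'
from h import *
to([.40,-.15,.25],105.4); to([.437,.271,.16],105.4)
E
```

```text
rot [-0.0011 -0.      0.12  ] shift [ 0.3133 -0.3343  0.0031]
rot [-0.0011 -0.      0.12  ] shift [ 0.5071 -0.7097  0.0936]
```

Emit:
step_arm --motion '[[[0,0,0.06],[0.313,-0.334,0.003],1],[[0,0,0.12],[0.313,-0.334,0.003],1],[[0,0,0.12],[0.313,-0.334,0.003],1],[[0,0,0.12],[0.313,-0.334,0.003],1],[[0,0,0.12],[0.313,-0.334,0.003],1],[[0,0,0.12],[0.313,-0.334,0.003],1],[[0,0,0.12],[0.313,-0.334,0.003],1],[[0,0,0.12],[0.313,-0.334,0.003],1],[[0,0,0.12],[0.313,-0.334,0.003],1],[[0,0,0.12],[0.507,-0.71,0.05],1],[[0,0,0.12],[0.507,-0.71,0.05],1],[[0,0,0.12],[0.507,-0.71,0.05],1]]'

```text
time_s: 1.3
ee_pos: [0.4107, -0.0074, 0.2339]
tool_rot: [3.113, 0.421, 0.0]
ft_force: [0.5, -1.0, -0.0]
gripper_width: 1.002
grasp_force: 0.0
```

Run:
```python
from h import *
to([.437,.271,.16],105.4)
```

```text
rot [ 0.0001 -0.0002 -0.0002] shift [ 0.0992 -0.2615  0.0739]
```

Emit:
step_arm --motion '[[[0,0,0],[0.099,-0.262,0.074],1],[[0,0,0],[0.099,-0.262,0.074],1],[[0,0,0],[0.099,-0.262,0.074],1],[[0,0,0],[0.099,-0.262,0.074],1],[[0,0,0],[0.099,-0.262,0.074],1],[[0,0,0],[0.099,-0.262,0.074],1],[[0,0,0],[0.099,-0.262,0.074],1],[[0,0,0],[0.099,-0.262,0.074],1]]'

```text
time_s: 2.1
ee_pos: [0.4363, 0.2699, 0.1595]
tool_rot: [3.112, 0.424, -0.002]
ft_force: [-0.4, -1.0, 0.2]
gripper_width: 1.002
grasp_force: 0.0
```

Run:
```python
from h import *
to([.437,.271,.051],105.4)
grab('wrist','w1'); print(cams.calibration('wrist'))
to([.437,.271,.051],105.4)
```

```text
rot [0.0003 0.0013 0.0019] shift [ 0.0011 -0.0009  0.1085]
{'fx': 316.5748927342407, 'fy': 316.5748927342407, 'cx': 283.0416126680072, 'cy': 209.2283706331651, 'position': array([0.51644158, 0.29214468, 0.2802909 ]), 'orientation': array([ 2.27624185, -1.73517518, -0.29208729])}
rot [0.0003 0.0009 0.0006] shift [ 0.0011 -0.0017  0.1088]
```

View pics/w1.png

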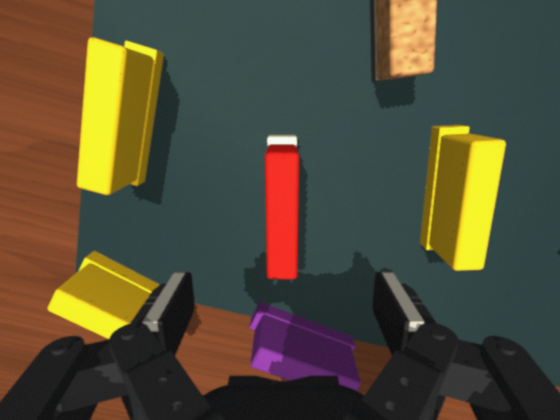

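The wrist view shows the red scraper upright and aligned (top from (283,148) to (283,277)). It sits midway between the fingers at (190,300) and (375,300), and nothing is in the way. I'll descend and grip.

Emit:
step_arm --motion '[[[0,0,0],[0,-0.001,0.04],1],[[0,0,0],[0,-0.001,0.08],1],[[0,0,0],[0,-0.001,0.1],1],[[0,0,0],[0,-0.001,0.1085],1],[[0,0,0],[0,-0.001,0.1085],1],[[0,0,0],[0,-0.001,0.1085],0],[[0,0,0],[0,-0.001,0.1085],0],[[0,0,0],[0,-0.001,0.1085],0],[[0,0,0],[0,-0.001,0.1085],0],[[0,0,0],[0,-0.001,0.1085],0],[[0,0,0],[0,-0.001,0.1085],0],[[0,0,0],[0,-0.001,0.1085],0]]' --grip_force 60

```text
time_s: 3.35
ee_pos: [0.4368, 0.2706, 0.0522]
tool_rot: [-3.113, -0.421, -0.001]
ft_force: [-0.7, -0.2, 9.6]
gripper_width: 0.268
grasp_force: 58.3
```

Run:
```python
from h import *
s=ctrl.get_state(); print(s['ee_pos'],s['gripper_width'],s['grasp_force'],s['ft_force'])
c=cams.calibration('wrist'); im,d=grab('wrist','w2')
to([.437,.271,.17],105.4)
# lowered station-frame target
y=np.radians(11.45);Rz=np.array([[np.cos(y),-np.sin(y)],[np.sin(y),np.cos(y)]]);o=np.array([.5532,-.0709])
for q in[(.004,.052),(.004,-.088)]: print(o+Rz@q)
```

```text
[0.43679885 0.27059884 0.05215299] 0.26807456942438257 58.28270494937897 [-0.66293605 -0.1691839   9.62594512]
rot [-0.0001 -0.0009  0.0002] shift [ 0.0004 -0.0003 -0.1179]
[ 0.54679773 -0.01914084]
[ 0.57458951 -0.1563546 ]
```

View pics/w2.png

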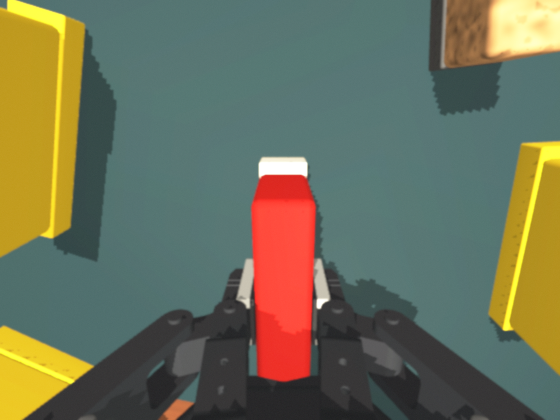

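The scraper is gripped centrally between the pads (red at (284,290), white blade end at (283,165)). Opening is 22.8 mm at 58 N. Next I lift it and carry it to the far side of the board.

Emit:
step_arm --motion '[[[0,0,0],[0,0,-0.02],0],[[0,0,0],[0,0,-0.06],0],[[0,0,0],[0,0,-0.1],0],[[0,0,0],[0,0,-0.118],0],[[0,0,0],[0,0,-0.118],0]]'

```text
time_s: 3.9
ee_pos: [0.4376, 0.271, 0.1721]
tool_rot: [-3.112, -0.421, -0.007]
ft_force: [0.5, 0.0, -2.5]
gripper_width: 0.275
grasp_force: 59.8
```

Run:
```python
from h import *
s=ctrl.get_state(); print(s['ee_pos'],s['gripper_width'],s['grasp_force'],s['ft_force'])
to([.5468,-.0191,.165],101.45); to([.5468,-.0191,.090],101.45)
```

```text
[0.43762444 0.27103412 0.17205892] 0.2747913051517959 59.759613275527954 [ 0.51146447  0.02582946 -2.46729347]
rot [-0.0009 -0.0046  0.0691] shift [0.0281 0.3087 0.0069]
rot [-0.0009 -0.0046  0.0691] shift [0.0278 0.3088 0.0819]
```

Emit:
step_arm --motion '[[[0,0,0],[0.003,0.03,0],0],[[0,0,0.02],[0.006,0.07,0],0],[[0,0,0.04],[0.01,0.11,0],0],[[0,0,0.07],[0.014,0.15,0],0],[[0,0,0.07],[0.017,0.19,0],0],[[0,0,0.07],[0.021,0.23,0],0],[[0,0,0.07],[0.024,0.27,0],0],[[0,0,0.07],[0.027,0.3,0],0],[[0,0,0.07],[0.028,0.309,0],0],[[0,0,0.07],[0.028,0.309,0],0],[[0,0,0.07],[0.028,0.309,0.03],0],[[0,0,0.07],[0.028,0.309,0.03],0]]'

```text
time_s: 5.1
ee_pos: [0.5432, -0.0186, 0.1367]
tool_rot: [-3.124, -0.313, 0.009]
ft_force: [-0.1, -0.3, -2.7]
gripper_width: 0.273
grasp_force: 59.7
```

Run:
```python
from h import *
s=ctrl.get_state(); print(s['ee_pos'],s['gripper_width'],s['grasp_force'],s['ft_force'])
grab('scene','s1'); grab('top','t1')
im=cv2.imread('pics/s1.png')[150:420,100:460]; im2=cv2.imread('pics/t1.png')[70:220,300:500]
cv2.imwrite('pics/s1c.png',np.hstack([cv2.resize(im,(400,300)),cv2.resize(im2,(400,300))]))
to([.5468,-.0191,.0835],101.45)
```

```text
[ 0.543156   -0.01859121  0.13670719] 0.2734263907468402 59.6638959646225 [-0.08510952 -0.30708866 -2.65382436]
rot [-0.0009  0.0021  0.    ] shift [0.0021 0.0007 0.0558]
```

View pics/s1c.png

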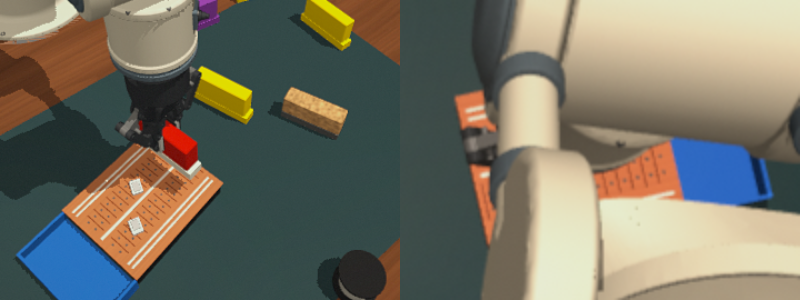

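The left half shows the scraper over the +y end of the board, with both chips at (136,187) and (136,225) ahead of it toward the tray. I'll lower it in place.

Emit:
step_arm --motion '[[[0,0,0],[0.002,0.001,0.02],0],[[0,0,0],[0.002,0.001,0.04],0],[[0,0,0],[0.002,0.001,0.05],0],[[0,0,0],[0.002,0.001,0.053],0],[[0,0,0],[0.002,0.001,0.053],0],[[0,0,0],[0.002,0.001,0.053],0]]'

```text
time_s: 5.8
ee_pos: [0.5482, -0.0205, 0.0874]
tool_rot: [3.126, 0.312, 0.002]
ft_force: [0.5, -0.0, -1.6]
gripper_width: 0.269
grasp_force: 59.9
```

Run:
```python
from h import *
s=ctrl.get_state(); print(s['ee_pos'],s['grasp_force'],s['ft_force'])
to([.5468,-.0191,.0835],101.45); to([.5746,-.1564,.0835],101.45)
```

```text
[ 0.5481953  -0.02054877  0.08738491] 59.872859716415405 [ 0.52466798 -0.01783928 -1.61106291]
rot [ 0.0004 -0.001  -0.0009] shift [-0.0011 -0.0017  0.0039]
rot [ 0.0004 -0.001  -0.0009] shift [-0.001   0.1384  0.0039]
```

Emit:
step_arm --motion '[[[0,0,0],[0,0,0.004],0],[[0,0,0],[0,0,0.004],0],[[0,0,0],[0,0.006,0.004],0],[[0,0,0],[0,0.012,0.004],0],[[0,0,0],[0,0.018,0.004],0],[[0,0,0],[0,0.024,0.004],0],[[0,0,0],[0,0.03,0.004],0],[[0,0,0],[0,0.036,0.004],0],[[0,0,0],[0,0.042,0.004],0],[[0,0,0],[0,0.048,0.004],0],[[0,0,0],[0,0.054,0.004],0],[[0,0,0],[0,0.06,0.004],0]]'

```text
time_s: 7.0
ee_pos: [0.5597, -0.0799, 0.0825]
tool_rot: [-3.126, -0.312, -0.0]
ft_force: [-0.5, -0.4, -2.7]
gripper_width: 0.274
grasp_force: 59.9
```

Run:
```python
from h import *
s=ctrl.get_state(); print(s['ee_pos'],s['grasp_force'],s['ft_force'])
to([.5746,-.1564,.0835],101.45)
grab('scene','s2'); cv2.imwrite('pics/s2c.png',cv2.resize(cv2.imread('pics/s2.png')[230:420,100:320],None,fx=3,fy=3))
```

```text
[ 0.55972482 -0.07990308  0.08253603] 59.85045790672302 [-0.4571836  -0.36165398 -2.68080161]
rot [-0.     -0.     -0.0011] shift [-0.0005  0.0779 -0.001 ]
```

View pics/s2c.png

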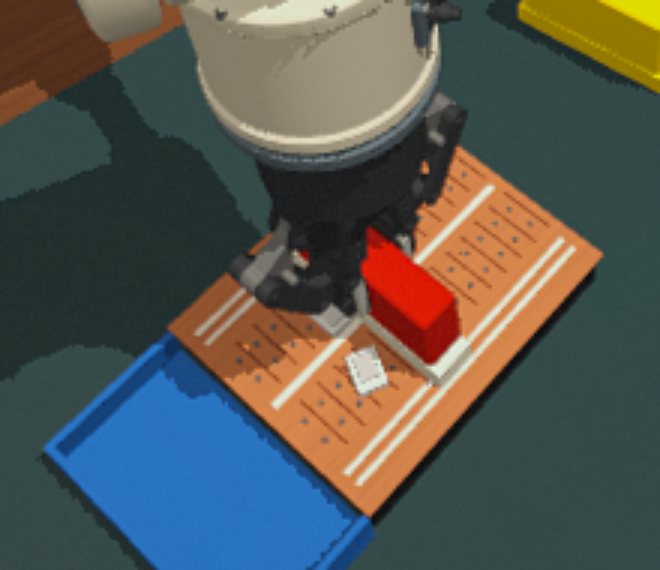

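The blade is flat on the board, pushing chip 2 at (332,318), and chip 1 is just ahead at (366,370). I'll continue the sweep past the edge.

Emit:
step_arm --motion '[[[0,0,0],[0,0.006,-0.0005],0],[[0,0,0],[0,0.012,-0.0005],0],[[0,0,0],[0,0.018,-0.0005],0],[[0,0,0],[0,0.024,-0.0005],0],[[0,0,0],[0,0.03,-0.0005],0],[[0,0,0],[0,0.036,-0.0005],0],[[0,0,0],[0,0.042,-0.0005],0],[[0,0,0],[0,0.048,-0.0005],0],[[0,0,0],[0,0.054,-0.0005],0],[[0,0,0],[0,0.06,-0.0005],0],[[0,0,0],[0,0.066,-0.0005],0],[[0,0,0],[0,0.072,-0.0005],0]]'

```text
time_s: 8.25
ee_pos: [0.574, -0.1505, 0.083]
tool_rot: [3.126, 0.312, 0.0]
ft_force: [-0.1, 0.3, -1.7]
gripper_width: 0.27
grasp_force: 59.9
```

Emit:
step_arm --motion '[[[0,0,0],[0,0.005,0],0],[[0,0,0],[0,0.01,0],0],[[0,0,0],[0,0.014,0],0],[[0,0,0],[0,0.014,0],0],[[0,0,0],[0,0.014,0],0]]'

```text
time_s: 8.75
ee_pos: [0.5765, -0.1637, 0.083]
tool_rot: [-3.126, -0.312, 0.0]
ft_force: [-0.9, -0.1, -2.1]
gripper_width: 0.275
grasp_force: 59.9
```

Run:
```python
from h import *
s=ctrl.get_state(); print(s['ee_pos'],s['grasp_force'],s['ft_force'])
grab('scene','s3'); cv2.imwrite('pics/s3c.png',cv2.resize(cv2.imread('pics/s3.png')[230:420,100:320],None,fx=3,fy=3))
```

```text
[ 0.57654754 -0.16369361  0.08300046] 59.86538350582123 [-0.86925738 -0.10974909 -2.06545232]
```

View pics/s3c.png

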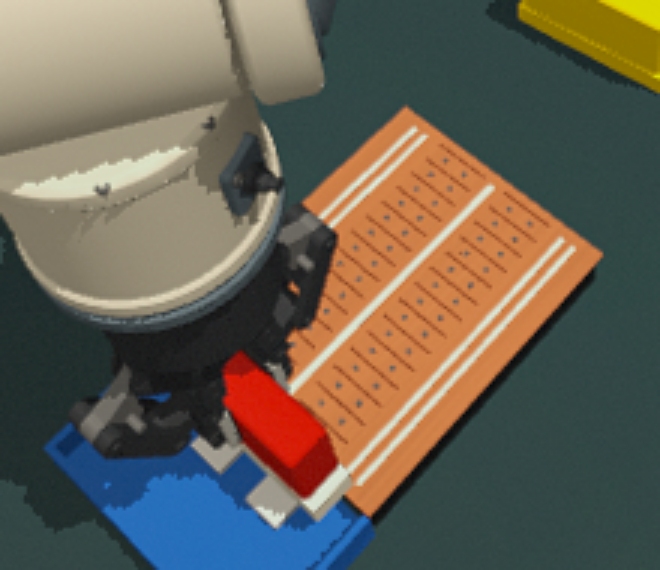

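Both chips have gone over the edge and show in the tray at (215,452) and (272,500). I'll lift the scraper and check.

Emit:
step_arm --motion '[[[0,0,0],[0,0,-0.02],0],[[0,0,0],[0,0,-0.05],0],[[0,0,0],[0,0,-0.088],0],[[0,0,0],[0,-0.04,-0.088],0],[[0,0,0],[0,-0.08,-0.088],0],[[0,0,0],[0,-0.12,-0.088],0],[[0,0,0],[0,-0.16,-0.088],0],[[0,0,0],[0,-0.18,-0.088],0],[[0,0,0],[0,-0.18,-0.088],0]]'

```text
time_s: 9.7
ee_pos: [0.5401, 0.0154, 0.1711]
tool_rot: [-3.125, -0.316, 0.001]
ft_force: [-0.2, -1.3, -2.8]
gripper_width: 0.271
grasp_force: 59.8
```

Run:
```python
from h import *
s=ctrl.get_state(); print(s['ee_pos'],s['grasp_force'],s['ft_force'])
grab('scene','s4'); cv2.imwrite('pics/s4c.png',cv2.resize(cv2.imread('pics/s4.png')[230:420,100:320],None,fx=3,fy=3))
to([.437,.271,.17],105.4)
```

```text
[0.54008344 0.01536374 0.17111138] 59.78198826313019 [-0.15575683 -1.26042136 -2.83513351]
rot [-0.      0.0001 -0.0676] shift [-0.0502 -0.2725  0.0011]
```

View pics/s4c.png

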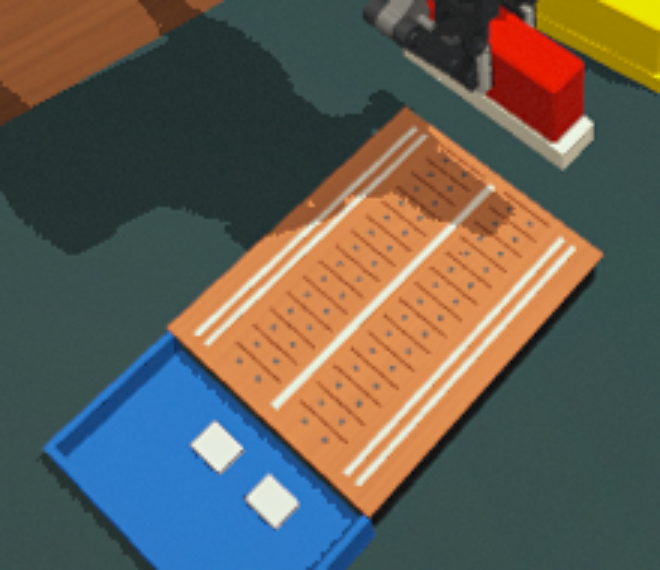

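The board is clear and both chips lie in the tray at (217,446) and (272,502). I'll take the scraper back to its old, empty spot.

Emit:
step_arm --motion '[[[0,0,0],[-0.008,-0.04,0],0],[[0,0,-0.03],[-0.016,-0.08,0],0],[[0,0,-0.06],[-0.024,-0.12,0],0],[[0,0,-0.068],[-0.03,-0.16,0],0],[[0,0,-0.068],[-0.038,-0.2,0],0],[[0,0,-0.068],[-0.046,-0.24,0],0],[[0,0,-0.068],[-0.05,-0.272,0],0],[[0,0,-0.068],[-0.05,-0.272,0],0],[[0,0,-0.068],[-0.05,-0.272,0.04],0],[[0,0,-0.068],[-0.05,-0.272,0.08],0],[[0,0,-0.068],[-0.05,-0.272,0.105],0],[[0,0,-0.068],[-0.05,-0.272,0.105],0]]'

```text
time_s: 10.95
ee_pos: [0.4375, 0.2679, 0.0635]
tool_rot: [3.112, 0.416, -0.007]
ft_force: [0.5, -0.1, -1.1]
gripper_width: 0.275
grasp_force: 60.0
```

Emit:
step_arm --motion '[[[0,0,0],[0,0,0],0],[[0,0,0],[0,0,0],0],[[0,0,0],[0,0,0],0]]'

```text
time_s: 11.25
ee_pos: [0.4392, 0.2697, 0.0674]
tool_rot: [-3.113, -0.417, -0.004]
ft_force: [-1.0, 0.6, -1.5]
gripper_width: 0.27
grasp_force: 60.0
```

Run:
```python
from h import *
s=ctrl.get_state(); print(s['ee_pos'],s['grasp_force'],s['ft_force'])
to([.437,.271,.0522],105.4)
```

```text
[0.43922513 0.26967034 0.06742327] 59.97786462306976 [-1.02268298  0.60486567 -1.45885622]
rot [-0.0004 -0.0024 -0.0022] shift [-0.0018 -0.0019  0.0152]
```

Emit:
step_arm --motion '[[[0,0,0],[0,0,0.006],0],[[0,0,0],[0,0,0.011],0],[[0,0,0],[0,0,0.014],0],[[0,0,0],[0,0,0.0148],0],[[0,0,0],[0,0,0.015],0],[[0,0,0],[0,0,0.015],0],[[0,0,0],[0,0,0.015],0]]'

```text
time_s: 11.95
ee_pos: [0.4382, 0.2697, 0.052]
tool_rot: [-3.113, -0.418, -0.001]
ft_force: [-8.4, -0.8, 28.5]
gripper_width: 0.271
grasp_force: 65.1
```

Emit:
step_arm --motion '[[[0,0,0],[0,0,-0.0005],0],[[0,0,0],[0,0,-0.0007],0],[[0,0,0],[0,0,-0.0007],0]]'

```text
time_s: 12.25
ee_pos: [0.4381, 0.2697, 0.052]
tool_rot: [-3.113, -0.418, -0.0]
ft_force: [-3.7, 1.6, 12.5]
gripper_width: 0.271
grasp_force: 62.2
```

Seated on the bench, so I'll release it and retreat straight up.

Emit:
step_arm --motion '[[[0,0,0],[0,0,0],0.4],[[0,0,0],[0,0,0],0.6],[[0,0,0],[0,0,0],0.9],[[0,0,0],[0,0,0],1],[[0,0,0],[0,0,0],1],[[0,0,0],[0,0,0],1],[[0,0,0],[0,0,-0.02],1],[[0,0,0],[0,0,-0.05],1],[[0,0,0],[0,0,-0.09],1],[[0,0,0],[0,0,-0.13],1],[[0,0,0],[0,0,-0.15],1],[[0,0,0],[0,0,-0.15],1]]' --grip_force 20

```text
time_s: 13.45
ee_pos: [0.4395, 0.2701, 0.2046]
tool_rot: [-3.112, -0.418, -0.008]
ft_force: [0.3, 0.1, -0.2]
gripper_width: 0.997
grasp_force: 0.0
```

Run:
```python
from h import *
grab('scene','s5'); print(ctrl.get_state()['time_s'],ctrl.get_state()['ft_force'])
```

```text
13.5 [ 0.31129465  0.66749702 -0.63444033]
```

View pics/s5.png

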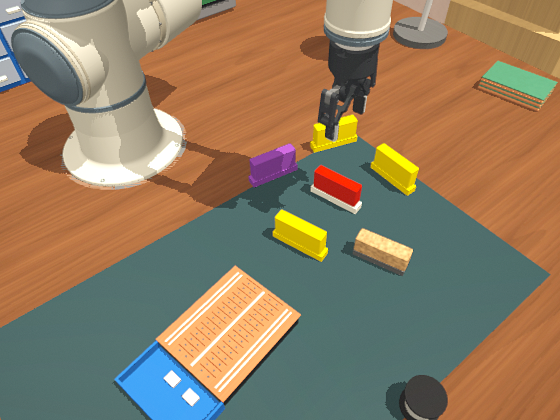

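The scraper stands upright at (337,188), both chips are in the tray at (172,380) and (190,397), and the gripper is clear.

```bash
python3 -c "
from station import ctrl
print(ctrl.sign_off())"
```

```text
the job is handed in; nothing more can be done
None
```

I wiped both chips off the board into the blue tray, stood the red scraper upright on the bench where it started and let go of it; the job was handed in at about 13.5 s.

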